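Set a steel shaft against the sprung stop of a V-groove length gauge

ROBOT

A 7-joint arm with a two-finger parallel gripper is mounted at the origin on the work surface. World frame = base frame: x ahead of the robot, y to its left, z up, the work surface at z = 0. Lengths are in m, angles in rad, forces in N, time in s.
With the tool pointing down it reaches from about 0.425 to 0.925 m from the base axis. Payload 6.8 kg.
Tool frame: the origin (TCP) lies on the centre line of the jaws, within the pads' length; the fingertips stand 17 mm ahead of it and the grasp point (between the pads) lies 2 mm behind it; z points along the fingers, x is the direction in which the jaws open and shut, and the axes are right-handed (so a half turn about z gives the same grasp; the last joint's range is limited). The gripper opens to 85 mm and grips with 20 to 120 N. Pads are 22 mm wide; open, the fingers measure 114 mm over their backs; the gripper's body (76 mm by 85 mm) begins 54 mm behind the grasp point. The pads swing forward as they close: fully open they stand 13 mm farther back than shut.
Start: joints at [1.05, 0.477, 0.022, 1.555, -0.011, 1.109, -0.083], TCP at [0.271, -0.618, 0.248] pointing down, gripper open.
Joint ranges: [-2.96, 2.96], [-0.34, 2.1], [-1.41, 1.46], [0.24, 2.44], [-1.37, 4.51], [0.17, 1.92], [-2.96, 2.96]. Speed limits (rad/s): [2.39, 2.39, 3.14, 3.14, 3.14, 3.14, 3.14].

INTERFACE

Orientations are given as a unit quaternion [w, x, y, z].
In Python, from station import status, read_camera, camera_model, bot gives the robot as it stands.
- The arm moves only by the tool arm_command, never from a script. Its argument "series" is a list of rows, each a list of 3 entries, a list of its own where there are three numbers: the finger opening in mm, from 0 to 85.4, then the shift along the tool's x, y, z in mm, then the turn about the tool's z in rad. In form: [[gripper, [dx, dy, dz], roll], ...]. A call has 1 to 8 rows; each row is the pose to reach, as a shift and turn from the pose commanded when the call began, along the tool's axes at that moment; what a row does not reach only later rows make up. A row lasts 1/8 s, in which the tool goes at most 62.5 mm and 10.7 degrees, less where a joint would pass 70% of its speed; a pose out of reach is approached as far as the arm can. A call with a gripper value outside its range is refused whole. The fingers move at their own pace and stop on an object; "squeeze" is the grip in N (left out, the last holds). Time passes only in rows, so rows that repeat a pose let the fingers close. It gives the time, the measured TCP pose, the force and the opening at its end, in the units of the state.
- status.get_obs(): the state, without advancing time (a new reading comes with each control period).
- read_camera(name): name is "scene" or "side" or "wrist"; returns the picture (400x640x3 uint8, blue, green, red); there is no depth.
- camera_model(name): a dict with "fov_y" (degrees; the focal length in pixels is half the picture's height over the tangent of half this angle, whatever the lens; pixels are square), "cx", "cy" (the principal point, pixels), "R" (3x3) and "t" (3): a world point X has camera coordinates R X + t. Camera axes: x right, y down, z forward; pixel columns grow to the right and rows downward; lengths in m; the calibration is good to about 2 mm. A picture is of the moment at which its call begins: read the wrist's pose just before it. camera_model takes no time and is no camera call; for the wrist camera it gives the pose at the moment of the call.
- bot.hand_in(): hands the job in, once; it reports no verdict.
The state is a dict: "t": time; "q": joint angles; "joint_vel": joint speeds; "joint_torque": joint torques, N m; "eef_pos": TCP position; "tool_rot": TCP orientation; "contact_force": force on the tool from outside, world axes, zero at the start; "torque": the same for the moment, N m; "gripper_width": opening from 0.0 (shut) to 1.0 (fully open).
Only numpy, scipy, OpenCV 4.12 (cv2) and the standard library are available. Lean on these libraries where they do the work, as an engineer would, in place of code of your own. Each camera call takes 0.05 s, during which the arm holds its last target.

TASK

Take the steel rod from its wooden rest and lay it gently in the V-groove of the length gauge, short of the stop. Then slide it along the groove until its end rests against the sprung stop and pushes the tip in a little, without ramming the tip to the end of its travel, and let go of it so that it stays there, touching. Leave the other things on the desk where they are.

Things in the scene. Friction and masses are not known exactly. Their poses are not given: they have to be found in the camera images.
- rod: plain round steel rod, 18 mm diameter, 200 mm long, about 0.4 kg (may be a quarter more or less). Origin at its centre, x along its axis (both ends alike); it may be rolled about x. At the start it lies level in the two notches of the rest, its axis 40 mm above the desk; between the notches 122 mm of it are free to grasp from above
- rest: low light-wood rest fixed to the desk: a 190 x 60 x 10 mm board with two notched uprights 140 mm apart (centres), 40 mm wide, their tops 41 mm high; x along the rod. Origin at the centre of its underside
- fixture: length gauge fixed to the desk: 270 x 60 x 10 mm aluminium plate with two steel V-blocks in line forming a 90 degree V-groove, 31 mm wide at its top. Origin on the desk below the groove's middle; x along the groove to the stop, z up. Blocks at x = -82 to -52 and 52 to 82 mm, 42 mm wide; V bottom 32 mm, rims 48 mm above the desk; between them only the plate lies below the rod
- groove_mid (a point): middle of the groove, at the axis height of a rod lying in it (44.7 mm above the desk), above the fixture's origin and with its axes; a rod that lies right has its centre on this x axis. A sliding rod drags with about 1 to 5 N of friction, which must be told apart from the stop; once let go, that friction holds the rod against the sprung tip
- stop_post: dark steel post 24 x 44 mm, 66 mm high, at the +x end of the gauge, its front face 136 mm from the groove's middle; it carries a brass sleeve (20 mm diameter) and in it the sprung steel stop tip (13 mm diameter) on the rod's axis. Origin and axes are those of the fixture, not of the tip
- post_front (a point): point on the post's front face, on the rod's axis. The sleeve is set differently each time and this is not measured: the tip's flat face is 12 to 48 mm before this point, so it meets the rod's end when the rod's centre is from 12 mm before to 24 mm past the groove's middle. The damped tip gives 1 mm per 3 N (1 N more per 10 mm/s), bottoms after 2 mm (6 N) and must stay below 8 N
- tape_roll: cardboard ring lying flat, 96 mm across, 36 mm high, origin under its centre; leave alone
- cleaner: white bottle, 60 mm diameter, 150 mm tall, origin under its centre; leave alone
- parts_tray: open grey tray 120 x 180 x 55 mm, origin under its centre; leave alone
- carton: small closed carton 90 x 140 x 70 mm, origin under its centre; leave alone
Things that resemble listed ones, but are neither listed nor needed, are in the scene too. There is more than one size of the rod; the one meant has the size given above.

How it is judged:
On the way, in this order (a step that is already met when the one before it is completed fails the run):
1. the rod lies in the V-groove without touching the stop (y of rod in the frame of groove_mid between -0.003 and 0.003 m and z of rod in the frame of groove_mid between -0.003 and 0.003 m and x of rod in the frame of groove_mid between -0.05 and 0.05 m and angle between the x axis of rod and the x axis of fixture, either way round below 0.04 rad and contact force between rod and fixture above 0.3 N and contact force between rod and stop_post below 0.05 N), for 0.2 s.
2. the rod, in the groove, presses against the stop (y of rod in the frame of groove_mid between -0.003 and 0.003 m and z of rod in the frame of groove_mid between -0.003 and 0.003 m and x of rod in the frame of groove_mid between -0.05 and 0.05 m and angle between the x axis of rod and the x axis of fixture, either way round below 0.04 rad and contact force between rod and stop_post above 0.3 N), for 0.2 s.
At the end, for the whole second after the job is handed in: The rod lies still in the V-groove, released (centre within 3 mm of the groove's axis and 50 mm of its middle, within 0.04 rad of its direction), its end still pressing on the sprung stop with at least 0.2 N (y of rod in the frame of groove_mid between -0.003 and 0.003 m and z of rod in the frame of groove_mid between -0.003 and 0.003 m and x of rod in the frame of groove_mid between -0.05 and 0.05 m and angle between the x axis of rod and the x axis of fixture, either way round below 0.04 rad and contact force between rod and stop_post above 0.2 N and linear speed of rod below 0.01 m/s and contact force between the fingers and rod below 0.05 N); the robot touches nothing.
It fails at once if the stop is rammed: more than 8 N between rod and stop (contact force between rod and stop_post above 8 N).
It fails at once if the rod is dropped or pressed hard into the gauge: more than 45 N (contact force between rod and fixture above 45 N).
It fails at once if the tape roll, bottle, tray or carton is moved by more than 15 mm (distance of any of tape_roll, cleaner, parts_tray, carton from where it was at the start of the episode above 0.015 m).
It also fails if it takes over 64 s, if anything falls off the work surface, if the arm or the gripper's body presses on something with over 40 N, if the wrist force passes 120 N, or if a joint passes its speed limit or range.

## Working session

There is one attempt and no reset: what is moved stays moved. The work goes in short steps, Python scripts to look and compute and a tool call to move; the robot and the scene stay as the last step left them, time stands still between calls to the robot, and variables do not carry over. Pictures are saved under pics/ and viewed, and the job is handed in when it is done.

Besides the shell and the picture viewer there is one more tool, called after "Call:" by a JSON object that holds its "fn" and its "kwargs". arm_command: Moves the arm, as the interface text tells. Its arguments: {"type":"object","properties":{"series":{"type":"array"},"squeeze":{"type":"number"}},"required":["series"]}

```bash
ls; mkdir -p pics
python3 - <<'E'
from station import status, read_camera, camera_model, bot
import cv2
for n in ("scene","side","wrist"):
    m=camera_model(n); im=read_camera(n); cv2.imwrite(f"pics/{n}0.png",im); print(n,m)
print(status.get_obs())
E
```

```text
pics
scene {'fov_y': 51.5947450041567, 'cx': 318.4731534300133, 'cy': 202.45885638965086, 'R': array([[ 0.37473929,  0.92706709,  0.01082032],
       [ 0.79163065, -0.3138747 , -0.52421712],
       [-0.48258821,  0.20501044, -0.8515159 ]]), 't': array([-0.24612263, -0.38950966,  1.30163041])}
side {'fov_y': 54.61478831524822, 'cx': 320.01973257470473, 'cy': 204.55910811597536, 'R': array([[-0.97269166, -0.2313557 ,  0.01858686],
       [-0.17094985,  0.6599505 , -0.731602  ],
       [ 0.15699389, -0.71480059, -0.68147857]]), 't': array([0.53909987, 0.11780211, 0.88820522])}
wrist {'fov_y': 60.30506764690919, 'cx': 318.6870001099179, 'cy': 199.36399492586864, 'R': array([[ 4.02143166e-01, -9.15576496e-01, -7.44723929e-04],
       [-8.64831958e-01, -3.80121727e-01,  3.27983471e-01],
       [-3.00577043e-01, -1.31252250e-01, -9.44683168e-01]]), 't': array([-0.67398017, -0.04370772,  0.37987086])}
{'t': 0.15, 'q': array([ 1.04989009,  0.47762468,  0.02238583,  1.55615527, -0.01148454,
        1.10927459, -0.08310306]), 'joint_vel': array([-0.00096669, -0.00327376, -0.00026511, -0.00523463, -0.00011443,
       -0.00019662, -0.00084965]), 'joint_torque': array([ 2.59940301e-03, -5.96923649e+01,  1.61001485e+00, -2.81491399e+01,
        1.26019889e-02,  6.53513285e-03,  2.95334157e-08]), 'eef_pos': array([ 0.27061369, -0.61795179,  0.24756928]), 'tool_rot': array([-3.11313399e-04,  8.37009371e-01, -5.47188147e-01, -5.89465011e-04]), 'contact_force': array([-0.55317555, -0.79353204, -1.08942206]), 'torque': array([-0.03887901, -0.00953646, -0.04290642]), 'gripper_width': 1.0004308348507884}
```

View pics/scene0.png

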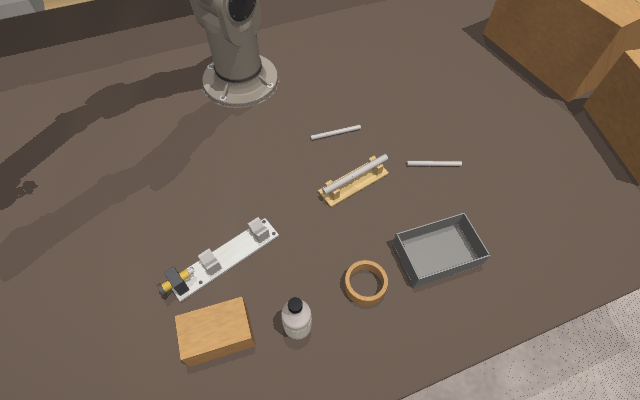

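View pics/side0.png

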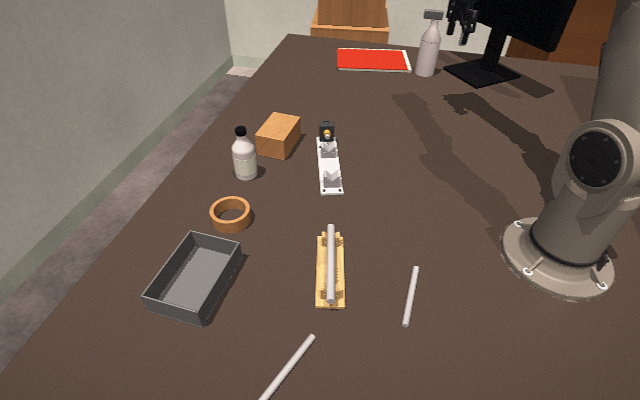

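View pics/wrist0.png

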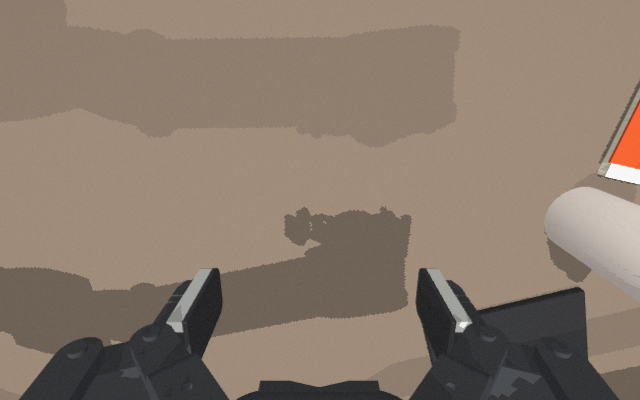

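Candidates in the scene view: the rod on the wooden rest (356,174), a loose rod at (336,132), and a loose rod at (435,163). The description says it lies in the rest, so I choose the first and check it in a crop.

```bash
cat > h.py <<'E'
import numpy as np, cv2
from station import status, read_camera, camera_model
def ray(m,uv):
    f=200/np.tan(np.radians(m['fov_y'])/2)
    d=np.array([(uv[0]-m['cx'])/f,(uv[1]-m['cy'])/f,1.]); R=m['R']
    return -R.T@m['t'], R.T@d
def onz(m,uv,z):
    o,d=ray(m,uv); return o+d*(z-o[2])/d[2]
def proj(m,X):
    f=200/np.tan(np.radians(m['fov_y'])/2)
    c=m['R']@np.asarray(X)+m['t']; return np.array([m['cx']+f*c[0]/c[2],m['cy']+f*c[1]/c[2]])
E
python3 - <<'E'
import cv2,numpy as np
a=cv2.imread('pics/scene0.png');b=cv2.imread('pics/side0.png')
c1=cv2.resize(a[140:215,305:405],(400,300),interpolation=cv2.INTER_CUBIC)
c2=cv2.resize(a[210:310,150:283],(400,300),interpolation=cv2.INTER_CUBIC)
c3=cv2.resize(b[215:315,265:398],(400,300),interpolation=cv2.INTER_CUBIC)
c4=cv2.resize(b[110:210,265:398],(400,300),interpolation=cv2.INTER_CUBIC)
cv2.imwrite('pics/crops.png',np.vstack([np.hstack([c1,c2]),np.hstack([c3,c4])]))
E
```

```text
(no output)
```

View pics/crops.png

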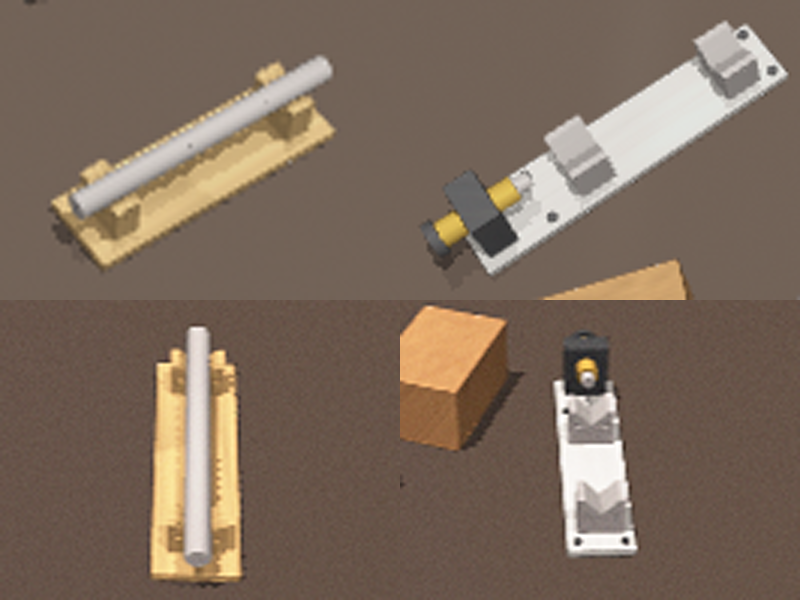

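Run:
```python
from h import *
s=camera_model('scene'); d=camera_model('side')
for n,m,a,b in (('scene',s,(323.75,190.75),(386.25,157)),('side',d,(331,300),(331,224.5))):
    A,B=onz(m,a,.04),onz(m,b,.04); print(n,A.round(4),B.round(4),np.linalg.norm(A-B).round(4),((A+B)/2).round(4), np.degrees(np.arctan2(*(B-A)[1::-1])).round(2))
# fixture: post-end bottom-right corner, other end corner (scene crop px/3)
P=lambda x,y:(150+(x-400)/3.0075,210+y/3)
S=lambda x,y:(265+(x-400)/3.0075,110+(y-300)/3)
for nm,p in (('post end corner',(490,273)),('far corner',(787,74)),('far corner2',(748,25))): print(nm,onz(s,P(*p),.01).round(4))
for nm,p in (('near L',(568,553)),('near R',(636,551)),('far L',(556,382)),('far R',(614,381))): print(nm,onz(d,S(*p),.01).round(4))
```

```text
scene [0.5104 0.073  0.04  ] [0.4726 0.2673 0.04  ] 0.198 [0.4915 0.1701 0.04  ] 101.0
side [0.4701 0.2657 0.04  ] [0.5127 0.0683 0.04  ] 0.202 [0.4914 0.167  0.04  ] -77.81
post end corner [ 0.6448 -0.3258  0.01  ]
far corner [ 0.5699 -0.0692  0.01  ]
far corner2 [ 0.5151 -0.0841  0.01  ]
near L [ 0.5667 -0.0612  0.01  ]
near R [ 0.5098 -0.0787  0.01  ]
far L [ 0.6406 -0.3198  0.01  ]
far R [ 0.5827 -0.3373  0.01  ]
```

```bash
cat >> h.py <<'E'
from scipy.spatial.transform import Rotation as Ro
def pose():
    o=status.get_obs(); q=o['tool_rot']; return np.array(o['eef_pos']), Ro.from_quat([q[1],q[2],q[3],q[0]]).as_matrix(), o
def goto(X,ang=None):
    """shift mm in tool axes + roll to reach world X with tool x axis at world yaw ang (deg)"""
    p,R,o=pose(); sh=R.T@(np.asarray(X)-p)*1000
    cur=np.degrees(np.arctan2(R[1,0],R[0,0])); roll=None
    if ang is not None: roll=-np.radians((ang-cur+180)%360-180)
    return sh.round(1), cur.round(2), roll
def camtool():
    p,R,o=pose(); m=camera_model('wrist'); c=-m['R'].T@m['t']; return R.T@(c-p), m['R']@R
E
python3 - <<'E'
from h import *
c,Rc=camtool(); print(c.round(4)); print(Rc.round(3))
m=camera_model('wrist')
def wm(X,ang):
    a=np.radians(ang); R=np.array([[np.cos(a),np.sin(a),0],[np.sin(a),-np.cos(a),0],[0,0,-1]])
    Rw=Rc@R.T; cw=np.asarray(X)+R@c; k=dict(m); k['R']=Rw;k['t']=-Rw@cw; return k
F=[(0.6448,-0.3258,.01),(0.5699,-0.0692,.01),(.5127,-.0815,.01),(.5827,-.3373,.01)]
for X in ((.50,-.15,.30),(.47,-.18,.33)):
    k=wm(X,15.8); print(X,[proj(k,f).round(0) for f in F]); print(goto(X,15.8))
for X in ((.44,.16,.25),):
    k=wm(X,11.5); print(X,[proj(k,f).round(0) for f in ((.5115,.071,.04),(.471,.267,.04))])
E
```

```text
[-0.0006 -0.084  -0.1253]
[[ 1.    -0.001 -0.001]
 [ 0.001  0.945 -0.328]
 [ 0.001  0.328  0.945]]
(0.5, -0.15, 0.3) [array([383., 298.]), array([396., 103.]), array([345., 100.]), array([339., 295.])]
(array([-336.7, -397.8,  -52. ]), np.float64(-66.35), np.float64(-1.433764656463171))
(0.47, -0.18, 0.33) [array([405., 274.]), array([422.,  84.]), array([374.,  81.]), array([363., 271.])]
(array([-321.3, -358.3,  -82. ]), np.float64(-66.35), np.float64(-1.433764656463171))
(0.44, 0.16, 0.25) [array([366., 259.]), array([376.,  63.])]
```

Run:
```python
from h import *
c,Rc=camtool(); m=camera_model('wrist')
def wm(X,ang):
    a=np.radians(ang); R=np.array([[np.cos(a),np.sin(a),0],[np.sin(a),-np.cos(a),0],[0,0,-1]])
    Rw=Rc@R.T; cw=np.asarray(X)+R@c; k=dict(m); k['R']=Rw;k['t']=-Rw@cw; return k
F=[(0.6448,-0.3258,.01),(0.5699,-0.0692,.01),(.5127,-.0815,.01),(.5827,-.3373,.01)]
for X in ((.55,-.12,.27),(.53,-.06,.27)):
    k=wm(X,15.8); print(X,[proj(k,f).round(0) for f in F]); print(goto(X,15.8))
```

```text
(0.55, -0.12, 0.27) [array([345., 321.]), array([349., 119.]), array([296., 116.]), array([298., 318.])]
(array([-344.1, -455.7,  -22. ]), np.float64(-66.35), np.float64(-1.433764656463171))
(0.53, -0.06, 0.27) [array([346., 358.]), array([350., 175.]), array([299., 172.]), array([301., 355.])]
(array([-407.1, -461.4,  -21.9]), np.float64(-66.35), np.float64(-1.433764656463171))
```

Call:
{"fn": "arm_command", "kwargs": {"series": [[85,[-262,-442,-22],-1.434],[85,[-262,-442,-22],-1.434],[85,[-262,-442,-22],-1.434],[85,[-262,-442,-22],-1.434],[85,[-262,-442,-22],-1.434],[85,[-262,-442,-22],-1.434],[85,[-262,-442,-22],-1.434],[85,[-262,-442,-22],-1.434]]}}

```text
t: 1.15
eef_pos: [0.563, -0.2111, 0.2697]
tool_rot: [0.0, 0.99, 0.14, -0.0]
contact_force: [1.2, -1.0, -0.9]
gripper_width: 0.997
```

Run:
```python
from h import *
print(goto((.57,-.2,.27),15.8), pose()[0], pose()[2]['t'])
```

```text
(array([ 9.8, -8.7, -0.3]), np.float64(16.05), np.float64(0.0044439697358989024)) [ 0.56295787 -0.21109983  0.26971095] 1.15
```

Call:
{"fn": "arm_command", "kwargs": {"series": [[85,[0,0,0],0],[85,[0,0,0],0]]}}

```text
t: 1.4
eef_pos: [0.5618, -0.213, 0.2692]
tool_rot: [0.0, 0.991, 0.137, -0.001]
contact_force: [-1.0, -0.3, -0.1]
gripper_width: 0.994
```

Run:
```python
from h import *
import pickle
p=pose(); m=camera_model('wrist'); im=read_camera('wrist'); cv2.imwrite('pics/w1.png',im); pickle.dump(m,open('w1.pkl','wb')); print(p[0],p[2]['joint_vel'].round(3), goto((.57,-.2,.27),15.8))
```

```text
[ 0.56183799 -0.21297808  0.26923443] [ 0.024 -0.004  0.026  0.005  0.001  0.001 -0.001] (array([ 12. , -11.1,  -0.7]), np.float64(15.68), np.float64(-0.0020552792623402994))
```

View pics/w1.png

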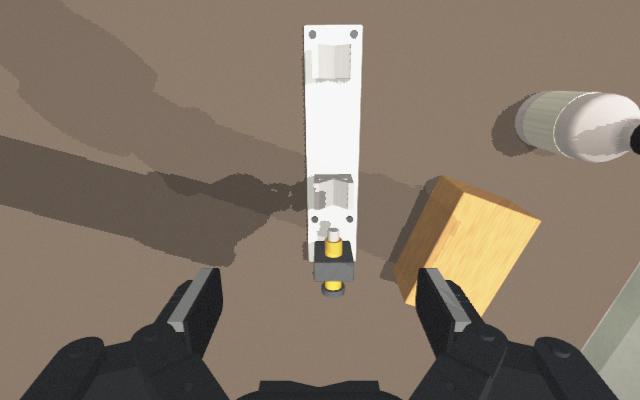

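Run:
```python
import cv2,numpy as np
a=cv2.imread('pics/w1.png')
c1=cv2.resize(a[15:165,285:385],(400,600),interpolation=cv2.INTER_CUBIC)
c2=cv2.resize(a[160:310,285:385],(400,600),interpolation=cv2.INTER_CUBIC)
cv2.imwrite('pics/w1c.png',np.hstack([c1,c2]))
```

```text
(no output)
```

View pics/w1c.png

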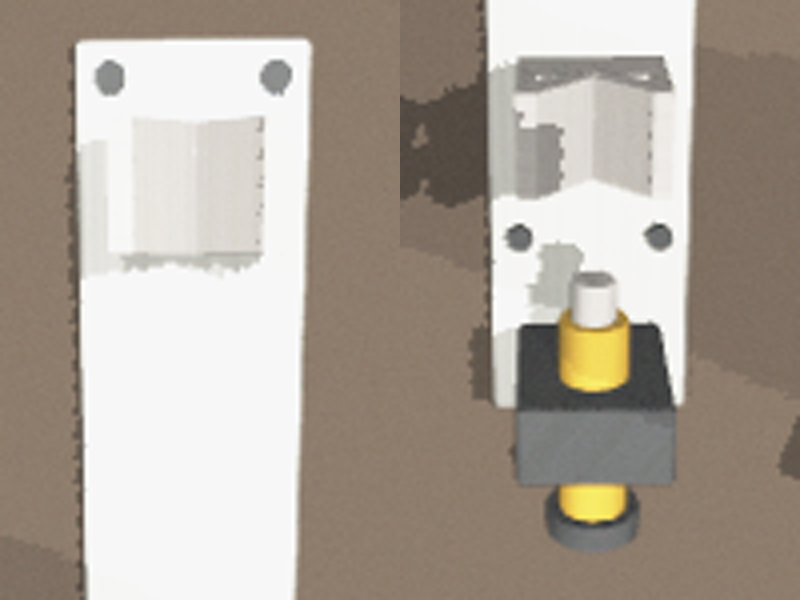

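Run:
```python
from h import *
import pickle
m=pickle.load(open('w1.pkl','rb')); im=cv2.imread('pics/w1.png')
g=im.min(axis=2)
# plate edges in rows
L=[];Rr=[]
for v in list(range(90,172)):
    r=np.where(g[v,290:380]>195)[0]+290
    if v>90: L.append(onz(m,(r[0],v),.01)); Rr.append(onz(m,(r[-1]+1,v),.01))
def fit(P):
    P=np.array(P,np.float32)[:,:2]; vx,vy,x,y=cv2.fitLine(P,cv2.DIST_HUBER,0,.01,.01).ravel(); 
    return np.array([x,y]),np.array([vx,vy])*(-1 if vy>0 else 1)
(pl,dl),(pr,dr)=fit(L),fit(Rr)
n=np.array([-dl[1],dl[0]]); print('ang',[np.degrees(np.arctan2(d[1],d[0])).round(2) for d in(dl,dr)],'width',n@(pr-pl))
d=(dl+dr);d/=np.linalg.norm(d); c=(pl+pr)/2
c1=lambda u,v:(285+u/4,15+v/4); c2=lambda u,v:(285+(u-400)/4,160+v/4)
pts={'val1a':(c1(192,121),.032),'val1b':(c1(192,258),.032),'val2a':(c2(594,78),.032),'val2b':(c2(597,181),.032),
'rim1aL':(c1(133,118),.048),'rim1aR':(c1(263,117),.048),'rim1bL':(c1(131,255),.048),'rim1bR':(c1(262,255),.048),'rim2aL':(c2(517,92),.048),'rim2aR':(c2(670,90),.048),'rim2bR':(c2(672,195),.048),
'tip':(c2(595,281),.0447),'posttopL':(c2(517,409),.066),'posttopR':(c2(673,409),.066),'postbackL':(c2(517,484),.066),'postbackR':(c2(673,484),.066),'plate0':(c1(77,40),.01),'plate0R':(c1(310,40),.01)}
nn=np.array([-d[1],d[0]])
for k,(p,z) in pts.items():
    X=onz(m,p,z); r=X[:2]-c; print(k,X.round(4),'along',(r@d*1000).round(1),'lat',(r@nn*1000).round(1))
print('c',c,'ang',np.degrees(np.arctan2(d[1],d[0])))
```

```text
ang [np.float32(-73.39), np.float32(-73.72)] width 0.05918011
val1a [ 0.5425 -0.0975  0.032 ] along -83.9 lat -0.8
val1b [ 0.5515 -0.1274  0.032 ] along -52.7 lat -0.7
val2a [ 0.5815 -0.2262  0.032 ] along 50.5 lat 0.2
val2b [ 0.5909 -0.2547  0.032 ] along 80.5 lat 1.1
rim1aL [ 0.5291 -0.1021  0.048 ] along -83.3 lat -15.0
rim1aR [ 0.5578 -0.0937  0.048 ] along -83.2 lat 14.9
rim1bL [ 0.5367 -0.1309  0.048 ] along -53.6 lat -15.8
rim1bR [ 0.5667 -0.1224  0.048 ] along -53.2 lat 15.3
rim2aL [ 0.5613 -0.2312  0.048 ] along 49.5 lat -20.6
rim2aR [ 0.5997 -0.2197  0.048 ] along 49.4 lat 19.4
rim2bR [ 0.6091 -0.2475  0.048 ] along 78.8 lat 20.6
tip [ 0.597  -0.2788  0.0447] along 105.4 lat 0.1
posttopL [ 0.5841 -0.3117  0.066 ] along 133.3 lat -21.6
posttopR [ 0.6245 -0.3002  0.066 ] along 133.7 lat 20.4
postbackL [ 0.5903 -0.3342  0.066 ] along 156.6 lat -22.0
postbackR [ 0.6316 -0.3225  0.066 ] along 157.0 lat 21.0
plate0 [ 0.5096 -0.0855  0.01  ] along -104.8 lat -28.9
plate0R [ 0.566  -0.0695  0.01  ] along -104.2 lat 29.6
c [ 0.5670686 -0.1778107] ang -73.55313
```

Run:
```python
from h import *
import pickle
m=pickle.load(open('w1.pkl','rb'))
O=np.array([.5666,-.1761]);d=np.array([np.cos(np.radians(-73.5)),np.sin(np.radians(-73.5))]);n=np.array([-d[1],d[0]])
for p,z in (((440,177),.0),((460,185),.07),((395,270),.07)):
    r=onz(m,p,z)[:2]-O; print((r@d).round(3),(r@n).round(3))
print(goto((.485,.16,.24),11.8), pose()[2]['t'])
```

```text
0.06 0.128
0.048 0.123
0.143 0.065
(array([  27.5, -380.7,   29.1]), np.float64(15.68), np.float64(0.06775789081743289)) 1.45
```

Call:
{"fn": "arm_command", "kwargs": {"series": [[85,[27,-381,29],0.07],[85,[27,-381,29],0.07],[85,[27,-381,29],0.07],[85,[27,-381,29],0.07],[85,[27,-381,29],0.07],[85,[27,-381,29],0.07],[85,[27,-381,29],0.07],[85,[27,-381,29],0.07]]}}

```text
t: 2.45
eef_pos: [0.4846, 0.16, 0.2405]
tool_rot: [0.0, 0.995, 0.102, -0.0]
contact_force: [0.4, 0.3, -0.5]
gripper_width: 0.996
```

Run:
```python
from h import *
import pickle
p=pose(); m=camera_model('wrist'); im=read_camera('wrist'); cv2.imwrite('pics/w2.png',im); pickle.dump(m,open('w2.pkl','wb')); print(p[0],p[2]['joint_vel'].round(3), goto((.485,.16,.24),11.8))
```

```text
[0.484632   0.16003336 0.24053358] [ 0.029 -0.     0.029  0.001  0.003  0.003  0.008] (array([ 0.2, -0.9,  0.5]), np.float64(11.62), np.float64(-0.003098054033769732))
```

View pics/w2.png

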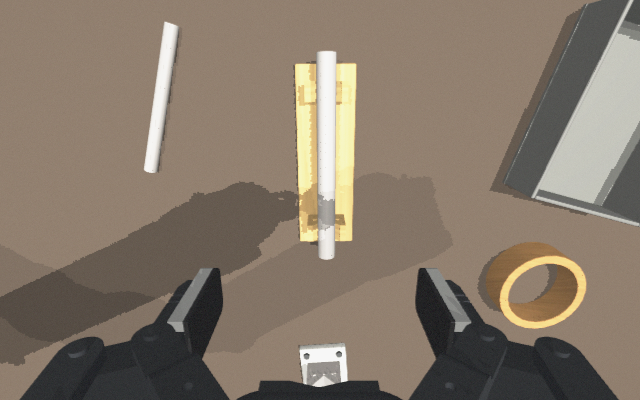

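Run:
```python
from h import *
import pickle
m=pickle.load(open('w2.pkl','rb')); im=cv2.imread('pics/w2.png'); hsv=cv2.cvtColor(im,cv2.COLOR_BGR2HSV)
P=[];W=[]
vs=[]
for v in range(40,275):
    r=np.where((hsv[v,300:355,1]<40))[0]+300
    if len(r)>8:
        vs.append(v)
        A,B=onz(m,(r[0],v),.04),onz(m,(r[-1]+1,v),.04); P.append((A+B)[:2]/2); W.append(np.linalg.norm(A-B))
P=np.array(P,np.float32); vx,vy,x,y=cv2.fitLine(P,cv2.DIST_HUBER,0,.01,.01).ravel(); d=np.array([vx,vy])*(-1 if vy>0 else 1)
print('rows',vs[0],vs[-1],'ang',np.degrees(np.arctan2(d[1],d[0])),'w',np.median(W))
s=(P-[x,y])@d; print('len by rows',np.ptp(s),'centre',np.array([x,y])+d*(s.min()+s.max())/2)
print(onz(m,(327,52),.045),onz(m,(327,259),.04))
c=np.array([x,y])+d*(s.min()+s.max())/2
print(goto((*c,.038),np.degrees(np.arctan2(d[1],d[0]))+90))
```

```text
rows 51 258 ang -77.78742 w 0.01710884226071164
len by rows 0.20302323 centre [0.489974   0.16814107]
[0.46906024 0.26630321 0.045     ] [0.5122229  0.06786599 0.04      ]
(array([  6.8,  -8.1, 202.5]), np.float64(11.62), np.float64(-0.010298895410402579))
```

Call:
{"fn": "arm_command", "kwargs": {"series": [[85,[7,-8,50],-0.01],[85,[7,-8,100],-0.01],[85,[7,-8,140],-0.01],[85,[7,-8,170],-0.01],[85,[7,-8,190],-0.01],[85,[7,-8,202],-0.01],[85,[7,-8,202],-0.01]], "squeeze": 40}}

```text
t: 3.38
eef_pos: [0.4898, 0.169, 0.0382]
tool_rot: [0.001, 0.994, 0.107, -0.001]
contact_force: [0.8, 0.0, 0.0]
gripper_width: 0.995
```

Run:
```python
from h import *
p=pose(); print(p[0],p[2]['contact_force'],goto((.490,.1683,.038),12.2))
im=read_camera('side'); cv2.imwrite('pics/s3.png',np.vstack([cv2.resize(im[180:330,230:430],(800,600))]))
```

```text
[0.48984021 0.16901018 0.03820175] [0.83965961 0.03363618 0.0134518 ] (array([0. , 0.7, 0.2]), np.float64(12.25), np.float64(0.0008282510431992209))
```

View pics/s3.png

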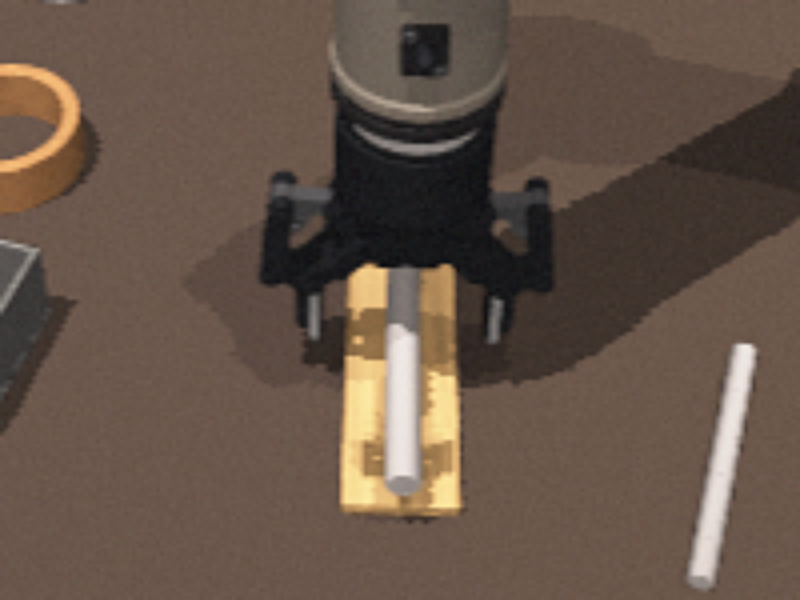

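The jaws straddle the rod centrally (crop ≈ (402,290), pads at 312 and 492). Closing now.

Call:
{"fn": "arm_command", "kwargs": {"series": [[40,[0,0,0],0],[20,[0,0,0],0],[8,[0,0,0],0],[8,[0,0,0],0],[8,[0,0,0],0],[8,[0,0,0],0],[8,[0,0,0],0],[8,[0,0,0],0]], "squeeze": 40}}

```text
t: 4.42
eef_pos: [0.4897, 0.1707, 0.039]
tool_rot: [0.0, 0.994, 0.108, 0.0]
contact_force: [-2.0, -1.2, 6.3]
gripper_width: 0.194
```

Call:
{"fn": "arm_command", "kwargs": {"series": [[8,[0,0,-10],0],[8,[0,0,-30],0],[8,[0,0,-60],0],[8,[0,0,-90],0],[8,[0,0,-110],0],[8,[0,0,-110],0]]}}

```text
t: 5.18
eef_pos: [0.4903, 0.1709, 0.15]
tool_rot: [-0.0, 0.994, 0.108, 0.001]
contact_force: [0.5, -0.9, -3.2]
gripper_width: 0.192
```

Run:
```python
from h import *
p=pose(); print(p[0],p[2]['contact_force'],p[2]['gripper_width'])
m=camera_model('wrist'); import pickle; pickle.dump(m,open('w4.pkl','wb'))
im=read_camera('wrist'); cv2.imwrite('pics/w4.png',im)
im=read_camera('side'); cv2.imwrite('pics/s4.png',im)
```

```text
[0.49033402 0.17085887 0.14999932] [ 0.49648363 -0.92014086 -3.19544734] 0.1922676621650784
```

View pics/w4.png

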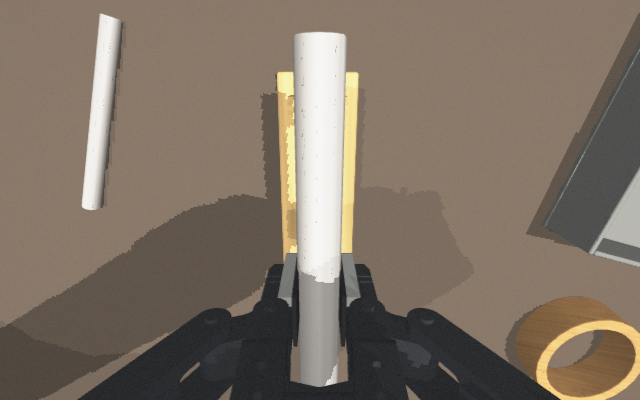

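View pics/s4.png

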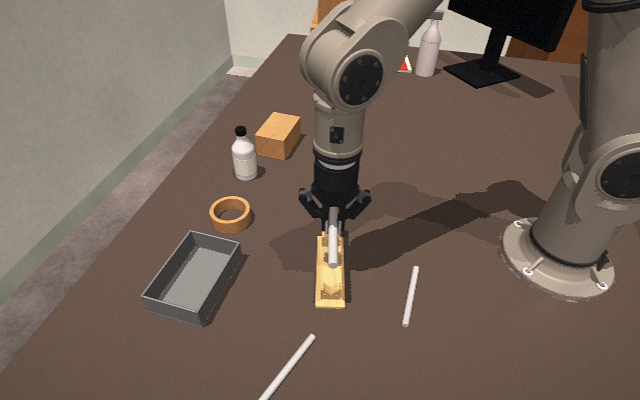

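Run:
```python
from h import *
import pickle
m=pickle.load(open('w4.pkl','rb')); im=cv2.imread('pics/w4.png'); f=200/np.tan(np.radians(m['fov_y'])/2)
g=cv2.cvtColor(im,cv2.COLOR_BGR2HSV)
p,R,o=pose()
for v in (45,60,100,140,180,220,240):
    r=np.where((g[v,285:360,1]<50)&(g[v,285:360,2]>120))[0]+285
    w=r[-1]-r[0]+1
    z=f*.018/w ; print(v,r[0],r[-1],w,'depth',round(z,4), 'tool pt',(R.T@((m['R'].T@(z*np.array([((r[0]+r[-1]+1)/2-m['cx'])/f,(v-m['cy'])/f,1])-m['t']))-p)).round(4))
b=cv2.imread('pics/s4.png'); cv2.imwrite('pics/s4c.png',cv2.resize(b[195:315,260:420],(800,600),interpolation=cv2.INTER_CUBIC))
```

```text
45 292 346 55 depth 0.1127 tool pt [ 0.0009 -0.0961 -0.0042]
60 293 346 54 depth 0.1148 tool pt [ 0.0011 -0.0916 -0.0036]
100 295 344 50 depth 0.1239 tool pt [ 0.0012 -0.0785  0.0016]
140 295 343 49 depth 0.1265 tool pt [ 0.001  -0.0645 -0.0006]
180 296 342 47 depth 0.1319 tool pt [ 0.001  -0.0491 -0.0003]
220 297 341 45 depth 0.1377 tool pt [ 0.0011 -0.0324  0.0001]
240 297 340 44 depth 0.1408 tool pt [ 0.0009 -0.0234  0.0004]
```

View pics/s4c.png

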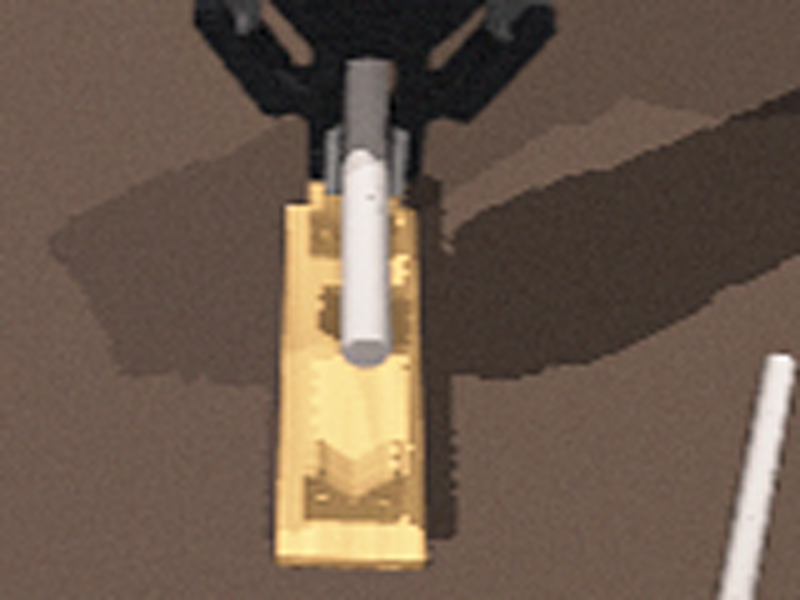

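Run:
```python
from h import *
s=camera_model('side'); o,d=ray(s,(260+366/5,195+350/5))
for y in (.264,.266,.268): k=(y-o[1])/d[1]; print((o+k*d).round(4))
p,R,ob=pose(); print(p)
O=np.array([.5666,-.1761]);a=np.radians(-73.5);dd=np.array([np.cos(a),np.sin(a)])
# TCP minus rod-centre along axis: rod centre is ~2.6mm toward stop from tcp
T=O+dd*(-.0226-.002); print(T, goto((*T,.10),16.5))
```

```text
[0.4706 0.264  0.1454]
[0.4703 0.266  0.1479]
[0.47   0.268  0.1505]
[0.48911492 0.17015234 0.14807504]
[ 0.55961322 -0.15251303] (array([-2.000e-01,  3.303e+02,  4.820e+01]), np.float64(12.37), np.float64(-0.07209106195865683))
```

Call:
{"fn": "arm_command", "kwargs": {"series": [[8,[0,50,0],-0.01],[8,[0,110,10],-0.03],[8,[0,170,20],-0.05],[8,[0,230,35],-0.072],[8,[0,280,45],-0.072],[8,[0,315,50],-0.072],[8,[0,330,50],-0.072],[8,[0,330,50],-0.072]]}}

```text
t: 6.28
eef_pos: [0.5599, -0.1519, 0.0979]
tool_rot: [-0.0, 0.99, 0.143, -0.001]
contact_force: [-0.2, 0.5, -2.8]
gripper_width: 0.195
```

Run:
```python
from h import *
import pickle
for i in range(3): p=pose(); print(p[0].round(4),p[2]['contact_force'].round(2)); m=camera_model('wrist'); im=read_camera('wrist')
pickle.dump(m,open('w5.pkl','wb'));cv2.imwrite('pics/w5.png',im)
T=[.55961322,-.15251303]; print(goto((*T,.0427),16.5))
im=read_camera('side'); cv2.imwrite('pics/s5.png',cv2.resize(im[90:240,220:420],(800,600),interpolation=cv2.INTER_CUBIC))
im=read_camera('scene'); cv2.imwrite('pics/c5.png',cv2.resize(im[180:330,130:330],(800,600),interpolation=cv2.INTER_CUBIC))
```

```text
[ 0.5599 -0.1519  0.0979] [-0.23  0.49 -2.76]
[ 0.56   -0.1503  0.0982] [ 0.68  0.87 -2.73]
[ 0.5602 -0.1495  0.0985] [ 0.58  0.45 -2.87]
(array([-1.6,  2.9, 56. ]), np.float64(16.67), np.float64(0.0029223648342874492))
```

View pics/w5.png

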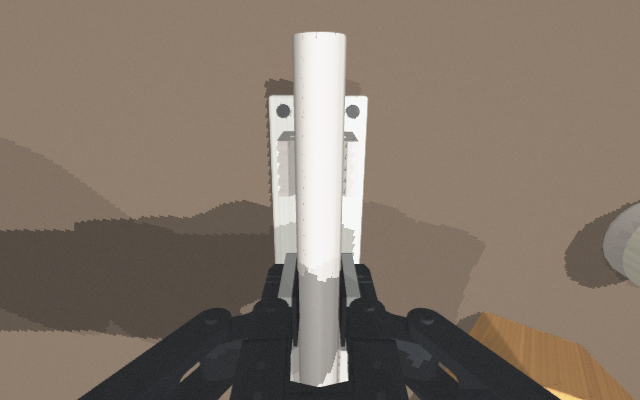

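View pics/s5.png

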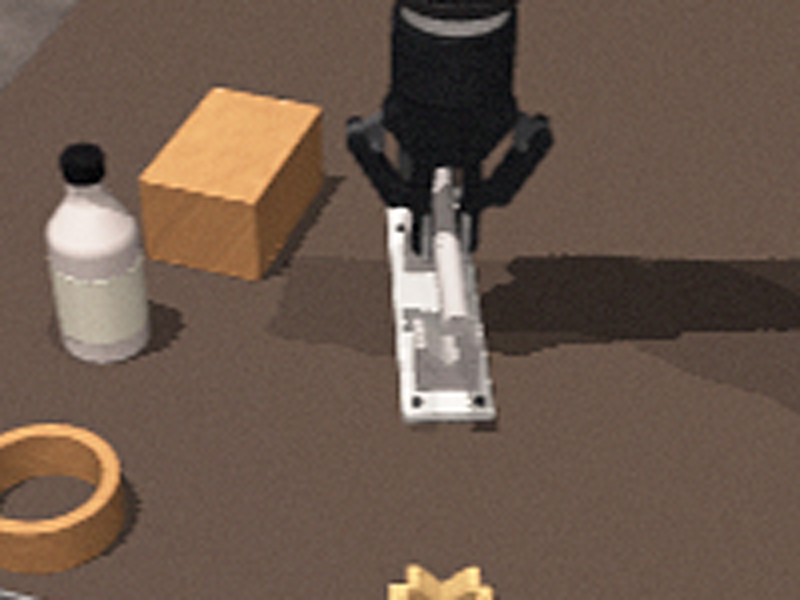

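View pics/c5.png

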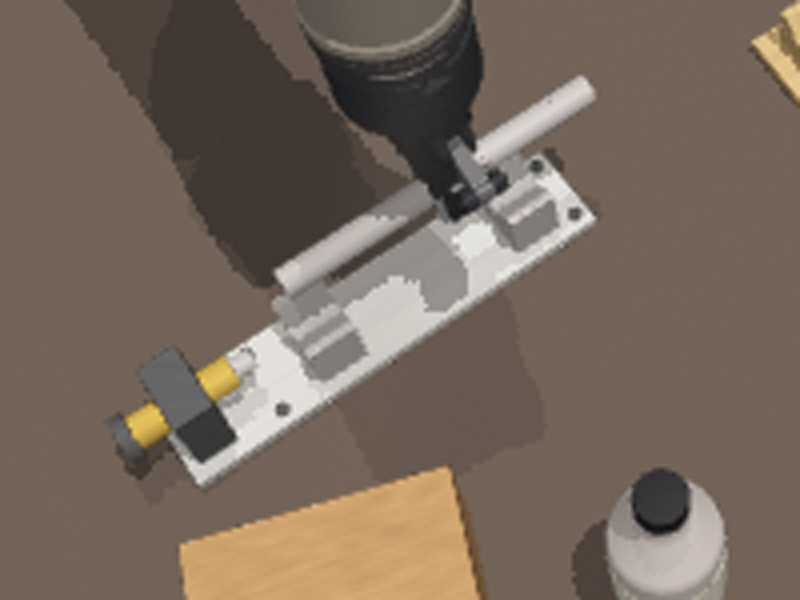

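Run:
```python
from h import *
import pickle
m=pickle.load(open('w5.pkl','rb')); im=cv2.imread('pics/w5.png'); g=im.min(axis=2)
p,R,o=pose(); n=np.array([np.cos(np.radians(16.5)),np.sin(np.radians(16.5))]); O=np.array([.5666,-.1761])
E=lambda u,v,z:(onz(m,(u,v),z)[:2]-O)@n*1000
# plate edges & rod edges by gradient zero crossing of rows
for v in (105,110,115,120,200,230,240,250):
    row=g[v].astype(int); grad=np.diff(cv2.GaussianBlur(row.astype(np.float32).reshape(1,-1),(5,1),0).ravel())
    L=255+np.argmax(grad[255:285])+1; Rr=345+np.argmin(grad[345:380])+1
    print(v,L,Rr,E(L,v,.01).round(2),E(Rr,v,.01).round(2),'mid',(E(L,v,.01)/2+E(Rr,v,.01)/2).round(2))
for v in (60,80,140,200,230):
    row=im[v]; hs=cv2.cvtColor(im[v:v+1],cv2.COLOR_BGR2HSV)[0]
    print(v,[ (k) for k in (np.argmax(np.diff(g[v,280:305].astype(int)))+281,np.argmin(np.diff(g[v,335:352].astype(int)))+336)])
print([E((292+347)/2,60,.102),E((297+341)/2,225,.102)], n@(p[:2]-O)*1000)
```

```text
105 269 350 -29.26 19.38 mid -4.94
110 269 367 -29.39 29.73 mid 0.17
115 269 367 -29.52 29.88 mid 0.18
120 270 367 -29.04 30.02 mid 0.49
200 273 362 -29.29 29.27 mid -0.01
230 274 361 -29.47 29.55 mid 0.04
240 274 360 -29.77 29.19 mid -0.29
250 275 360 -29.37 29.52 mid 0.07
60 [np.int64(294), np.int64(346)]
80 [np.int64(295), np.int64(345)]
140 [np.int64(296), np.int64(343)]
200 [np.int64(298), np.int64(341)]
230 [np.int64(298), np.int64(340)]
[np.float64(0.7987873183054829), np.float64(0.8461384741005048)] 1.548513557792061
```

Call:
{"fn": "arm_command", "kwargs": {"series": [[8,[-1,3,10],0],[8,[-1,3,20],0],[8,[-1,3,30],0],[8,[-1,3,38],0],[8,[-1,3,44],0],[8,[-1,3,48],0],[8,[-1,3,50],0],[8,[-1,3,50],0]]}}

```text
t: 7.52
eef_pos: [0.5603, -0.1549, 0.0488]
tool_rot: [0.0, 0.99, 0.143, 0.0]
contact_force: [-0.2, -0.2, -4.1]
gripper_width: 0.197
```

Run:
```python
from h import *
n=np.array([np.cos(np.radians(16.5)),np.sin(np.radians(16.5))]); O=np.array([.5666,-.1761]);d=np.array([n[1],-n[0]])
p=pose(); r=p[0][:2]-O; print(p[0].round(4),p[2]['contact_force'].round(2),'along',r@d*1e3,'lat',r@n*1e3,goto(p[0])[1])
```

```text
[ 0.5603 -0.1549  0.0488] [-0.22 -0.22 -4.07] along -22.104177567007305 lat -8.498363439096678e-05 16.5
```

Call:
{"fn": "arm_command", "kwargs": {"series": [[8,[0,0,1.5],0],[8,[0,0,3],0],[8,[0,0,4],0],[8,[0,0,4],0]]}}

```text
t: 8.02
eef_pos: [0.5603, -0.1549, 0.0447]
tool_rot: [-0.0, 0.99, 0.143, 0.0]
contact_force: [-0.1, 0.1, -2.8]
gripper_width: 0.194
```

Call:
{"fn": "arm_command", "kwargs": {"series": [[8,[0,0,0.5],0],[8,[0,0,1],0],[8,[0,0,1],0]]}}

```text
t: 8.4
eef_pos: [0.5607, -0.1548, 0.0441]
tool_rot: [0.0, 0.99, 0.143, 0.0]
contact_force: [-0.6, 0.4, 3.0]
gripper_width: 0.192
```

Call:
{"fn": "arm_command", "kwargs": {"series": [[24,[0,0,0],0],[30,[0,0,0],0],[30,[0,0,0],0],[30,[0,0,0],0]]}}

```text
t: 8.9
eef_pos: [0.5602, -0.1549, 0.0437]
tool_rot: [0.0, 0.99, 0.144, 0.0]
contact_force: [-0.3, 0.1, 0.1]
gripper_width: 0.351
```

Run:
```python
from h import *
import pickle
p=pose();print(p[0],p[2]['contact_force'],p[2]['gripper_width']); m=camera_model('wrist'); im=read_camera('wrist'); pickle.dump(m,open('w6.pkl','wb'));cv2.imwrite('pics/w6.png',im)
im=read_camera('scene'); cv2.imwrite('pics/c6.png',cv2.resize(im[180:330,130:330],(800,600),interpolation=cv2.INTER_CUBIC))
```

```text
[ 0.56024687 -0.15488994  0.04368211] [-0.25879262  0.06802067  0.1410096 ] 0.3507279515036222
```

View pics/w6.png

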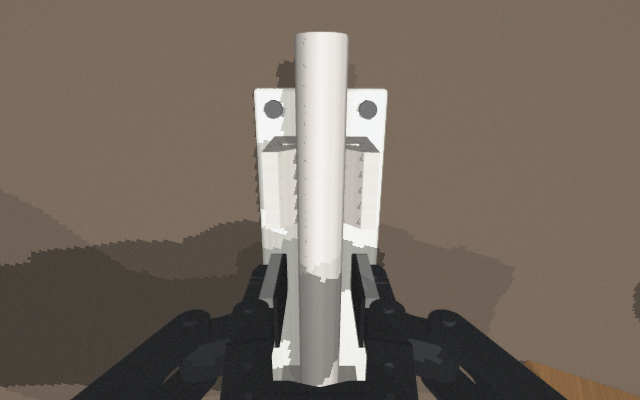

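View pics/c6.png

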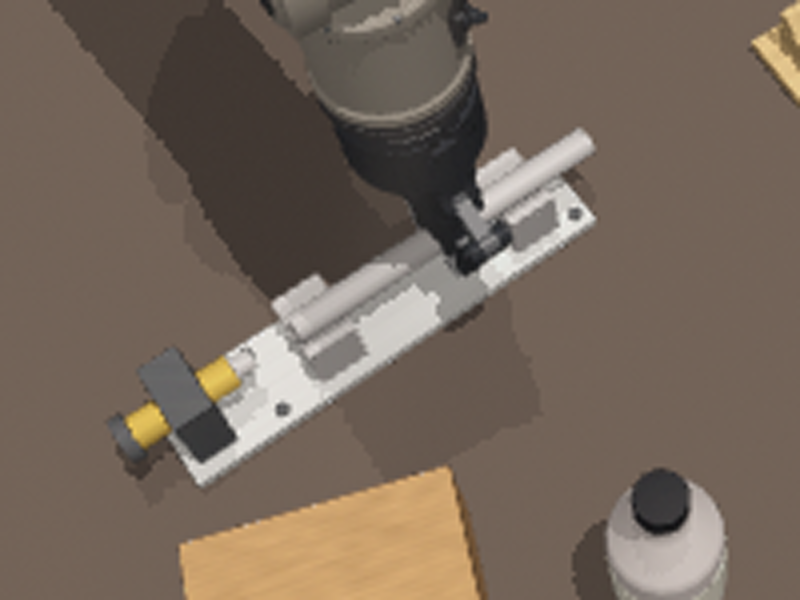

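Run:
```python
from h import *
import pickle
s=camera_model('scene'); m=pickle.load(open('w6.pkl','rb'))
n=np.array([np.cos(np.radians(16.5)),np.sin(np.radians(16.5))]); O=np.array([.5666,-.1761]);d=np.array([n[1],-n[0]])
f=lambda m,uv,z:[((onz(m,uv,z)[:2]-O)@k*1e3).round(1) for k in(d,n)]
c=lambda u,v:(130+u/4,180+v/4)
print('rod end',f(s,c(300,328),.0447),'tip',f(s,c(246,360),.0447),'rod tail',f(s,c(590,142),.0447),'post',f(s,c(195,455),.066))
print('tail wrist',f(m,(322,34),.0537),f(m,(322,37),.0537))
a=cv2.imread('pics/c6.png')[260:480,90:390]; cv2.imwrite('pics/c6z.png',cv2.resize(a,(780,572)))
```

```text
rod end [np.float64(76.5), np.float64(3.5)] tip [np.float64(109.7), np.float64(1.7)] rod tail [np.float64(-120.9), np.float64(6.0)] post [np.float64(157.1), np.float64(43.0)]
tail wrist [np.float64(-120.2), np.float64(0.3)] [np.float64(-119.4), np.float64(0.3)]
```

View pics/c6z.png

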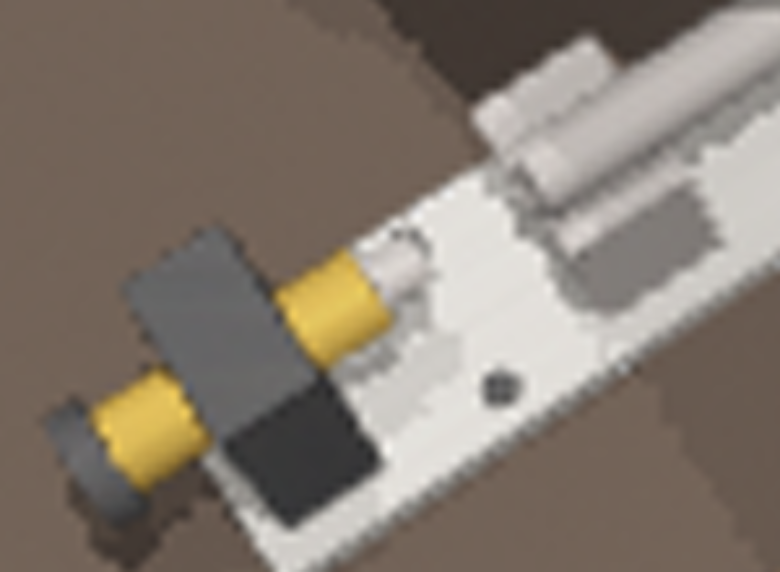

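Call:
{"fn": "arm_command", "kwargs": {"series": [[20,[0,0,0],0],[8,[0,0,0],0],[8,[0,0,0],0],[8,[0,0,0],0],[8,[0,0,0],0]], "squeeze": 30}}

```text
t: 9.62
eef_pos: [0.5607, -0.1548, 0.0438]
tool_rot: [0.0, 0.99, 0.144, 0.0]
contact_force: [1.8, 0.5, -0.1]
gripper_width: 0.198
```

Call:
{"fn": "arm_command", "kwargs": {"series": [[8,[0,2.5,0],0],[8,[0,5,0],0],[8,[0,7.5,0],0],[8,[0,10,0],0]]}}

```text
t: 10.12
eef_pos: [0.5634, -0.1644, 0.0438]
tool_rot: [-0.0, 0.99, 0.144, 0.0]
contact_force: [2.2, 3.4, 2.2]
gripper_width: 0.198
```

Call:
{"fn": "arm_command", "kwargs": {"series": [[8,[0,2,0],0],[8,[0,4,0],0],[8,[0,6,0],0]]}}

```text
t: 10.5
eef_pos: [0.5651, -0.1702, 0.0438]
tool_rot: [-0.0, 0.99, 0.144, 0.0]
contact_force: [2.0, 4.0, 3.2]
gripper_width: 0.2
```

```bash
cat > st.py <<'E'
from h import *
n=np.array([np.cos(np.radians(16.5)),np.sin(np.radians(16.5))]); O=np.array([.5666,-.1761]);d=np.array([n[1],-n[0]])
p=pose(); r=p[0][:2]-O; F=p[2]['contact_force']; print(p[0].round(4),'along',(r@d*1e3).round(2),'lat',(r@n*1e3).round(2),'F along',(F[:2]@d).round(2),'lat',(F[:2]@n).round(2),'z',F[2].round(2),'w',p[2]['gripper_width'].round(3),p[2]['t'])
E
python3 st.py
```

```text
Traceback (most recent call last):
  File "st.py", line 3, in <module>
    p=pose(); r=p[0][:2]-O; F=p[2]['contact_force']; print(p[0].round(4),'along',(r@d*1e3).round(2),'lat',(r@n*1e3).round(2),'F along',(F[:2]@d).round(2),'lat',(F[:2]@n).round(2),'z',F[2].round(2),'w',p[2]['gripper_width'].round(3),p[2]['t'])
                                                                                                                                                                                                         ^^^^^^^^^^^^^^^^^^^^^^^^^^^
AttributeError: 'float' object has no attribute 'round'
```

Call:
{"fn": "arm_command", "kwargs": {"series": [[8,[0,1,0],0],[8,[0,2,0],0],[8,[0,3,0],0],[8,[0,4,0],0]]}}

```text
t: 11.0
eef_pos: [0.5662, -0.1739, 0.0438]
tool_rot: [-0.0, 0.99, 0.144, 0.0]
contact_force: [1.7, 4.4, 2.5]
gripper_width: 0.199
```

```bash
sed -i "s/p\[2\]\['gripper_width'\].round(3)/p[2]['gripper_width']/" st.py
cat >> st.py <<'E'
import sys
if len(sys.argv)>1:
    im=read_camera('scene'); cv2.imwrite(sys.argv[1],cv2.resize(im[245:300,150:225],(750,550),interpolation=cv2.INTER_CUBIC))
E
python3 st.py pics/c7.png
```

```text
[ 0.5662 -0.1739  0.0438] along -2.25 lat 0.25 F along -3.75 lat 2.88 z 2.51 w 0.1989839290319396 11.0
```

View pics/c7.png

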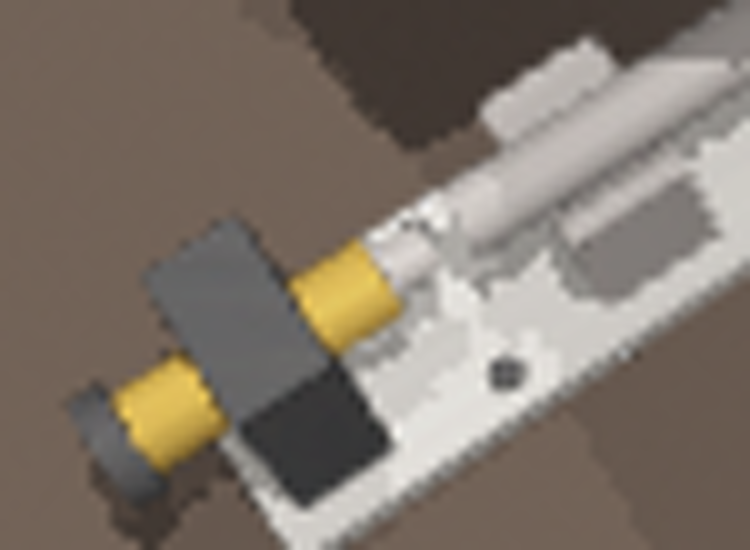

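Call:
{"fn": "arm_command", "kwargs": {"series": [[8,[0.3,1,-0.3],0],[8,[0.3,2,-0.3],0],[8,[0.3,3,-0.3],0],[8,[0.3,4,-0.3],0]]}}

```text
t: 11.55
eef_pos: [0.5673, -0.178, 0.0439]
tool_rot: [0.0, 0.99, 0.143, -0.0]
contact_force: [3.0, 2.5, 0.7]
gripper_width: 0.2
```

```bash
python3 st.py
```

```text
[ 0.5673 -0.178   0.0439] along 1.99 lat 0.13 F along -1.52 lat 3.61 z 0.7 w 0.19991105107358564 11.55
```

Call:
{"fn": "arm_command", "kwargs": {"series": [[8,[0,0.5,0],0],[8,[0,1,0],0]]}}

```text
t: 11.8
eef_pos: [0.5675, -0.1789, 0.0439]
tool_rot: [0.0, 0.99, 0.143, -0.0]
contact_force: [3.4, 2.7, 0.3]
gripper_width: 0.194
```

Call:
{"fn": "arm_command", "kwargs": {"series": [[8,[0,0.5,0],0],[8,[0,1,0],0]]}}

```text
t: 12.05
eef_pos: [0.5678, -0.1798, 0.0439]
tool_rot: [0.0, 0.99, 0.143, -0.0]
contact_force: [3.3, 3.5, 0.6]
gripper_width: 0.198
```

```bash
python3 st.py pics/c8.png
```

```text
[ 0.5678 -0.1798  0.0439] along 3.92 lat 0.09 F along -2.4 lat 4.11 z 0.56 w 0.1984578380364594 12.05
```

View pics/c8.png

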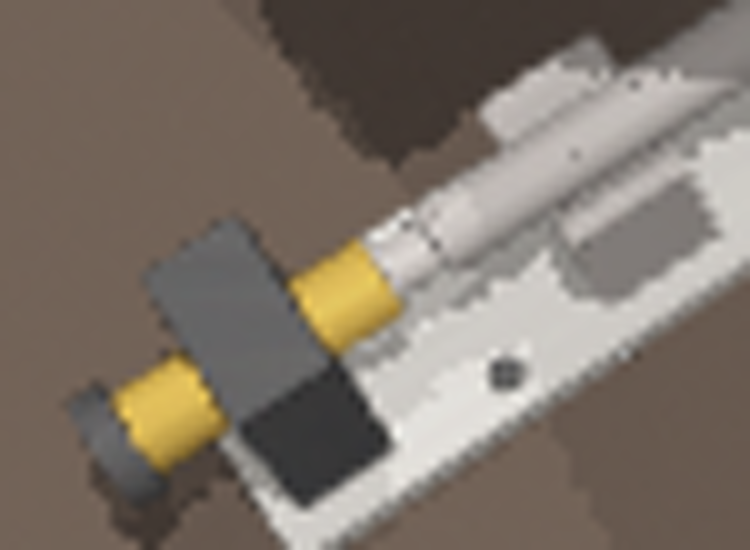

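Call:
{"fn": "arm_command", "kwargs": {"series": [[8,[-0.3,0.3,0],0],[8,[-0.3,0.5,0],0]]}}

```text
t: 12.35
eef_pos: [0.5678, -0.1803, 0.044]
tool_rot: [-0.0, 0.99, 0.143, 0.0]
contact_force: [3.1, 2.9, 1.1]
gripper_width: 0.197
```

```bash
python3 st.py
```

```text
[ 0.5678 -0.1803  0.044 ] along 4.34 lat 0.01 F along -1.85 lat 3.82 z 1.06 w 0.19663297743126473 12.35
```

Call:
{"fn": "arm_command", "kwargs": {"series": [[8,[0,0.3,0],0],[8,[0,0.5,0],0]]}}

```text
t: 12.6
eef_pos: [0.568, -0.1807, 0.0441]
tool_rot: [-0.0, 0.99, 0.144, 0.0]
contact_force: [3.4, 3.6, -0.2]
gripper_width: 0.199
```

```bash
python3 st.py
```

```text
[ 0.568  -0.1807  0.0441] along 4.8 lat -0.01 F along -2.5 lat 4.31 z -0.15 w 0.1992562910477409 12.6
```

Call:
{"fn": "arm_command", "kwargs": {"series": [[8,[0,0.3,0],0],[8,[0,0.5,0],0]]}}

```text
t: 12.85
eef_pos: [0.568, -0.181, 0.044]
tool_rot: [-0.0, 0.99, 0.144, -0.0]
contact_force: [2.4, 4.4, 1.9]
gripper_width: 0.198
```

```bash
python3 st.py
```

```text
[ 0.568 -0.181  0.044] along 5.07 lat 0.01 F along -3.59 lat 3.52 z 1.87 w 0.19833121808391 12.85
```

Call:
{"fn": "arm_command", "kwargs": {"series": [[8,[0,0.2,0],0],[8,[0,0.4,0],0]]}}

```text
t: 13.1
eef_pos: [0.5681, -0.1811, 0.044]
tool_rot: [-0.0, 0.99, 0.144, -0.0]
contact_force: [2.5, 5.3, 1.8]
gripper_width: 0.204
```

```bash
python3 st.py pics/c9.png
```

```text
[ 0.5681 -0.1811  0.044 ] along 5.21 lat 0.03 F along -4.35 lat 3.94 z 1.77 w 0.20396498761977436 13.1
```

View pics/c9.png

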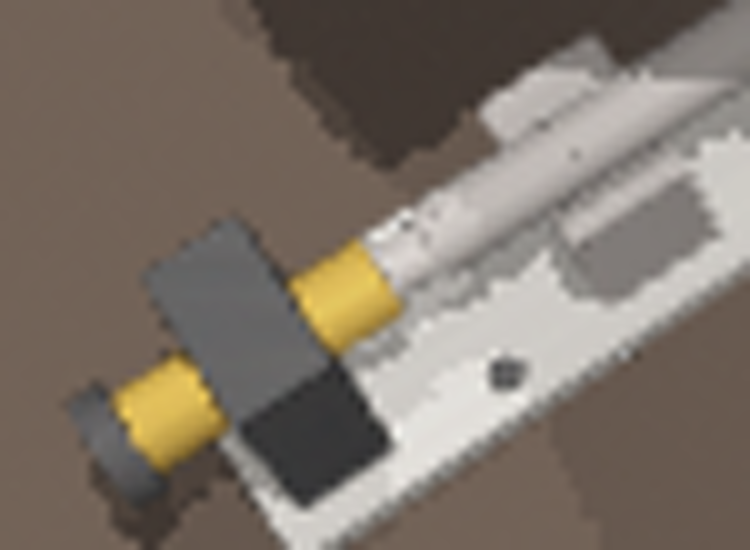

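Call:
{"fn": "arm_command", "kwargs": {"series": [[8,[0,0.2,0],0],[8,[0,0.3,0],0],[8,[0,0.3,0],0]]}}

```text
t: 13.52
eef_pos: [0.5681, -0.1812, 0.044]
tool_rot: [-0.0, 0.99, 0.144, -0.0]
contact_force: [2.8, 4.9, 1.4]
gripper_width: 0.201
```

```bash
python3 st.py
```

```text
[ 0.5681 -0.1812  0.044 ] along 5.35 lat 0.01 F along -3.93 lat 4.13 z 1.36 w 0.2009689238189097 13.525
```

Call:
{"fn": "arm_command", "kwargs": {"series": [[8,[0,0.2,0],0],[8,[0,0.4,0],0],[8,[0,0.4,0],0]]}}

```text
t: 13.9
eef_pos: [0.5682, -0.1814, 0.044]
tool_rot: [-0.0, 0.99, 0.144, -0.0]
contact_force: [2.0, 4.7, 0.9]
gripper_width: 0.199
```

```bash
python3 st.py
```

```text
[ 0.5682 -0.1814  0.044 ] along 5.56 lat 0.03 F along -3.89 lat 3.29 z 0.86 w 0.19874827825014907 13.9
```

Call:
{"fn": "arm_command", "kwargs": {"series": [[8,[0,0.3,0],0],[8,[0,0.5,0],0],[8,[0,0.5,0],0],[8,[0,0.5,0],0]]}}

```text
t: 14.4
eef_pos: [0.5683, -0.1816, 0.0439]
tool_rot: [-0.001, 0.99, 0.144, -0.0]
contact_force: [2.3, 6.4, 1.0]
gripper_width: 0.195
```

```bash
python3 st.py pics/c10.png; python3 st.py
python3 - <<'E'
from h import *
im=read_camera('wrist'); cv2.imwrite('pics/w10.png',im)
E
```

```text
[ 0.5683 -0.1816  0.0439] along 5.72 lat 0.04 F along -5.48 lat 4.02 z 1.01 w 0.19503322299342377 14.4
[ 0.5683 -0.1816  0.0439] along 5.73 lat 0.07 F along -5.72 lat 2.93 z 1.99 w 0.19597548227502437 14.45
```

View pics/c10.png

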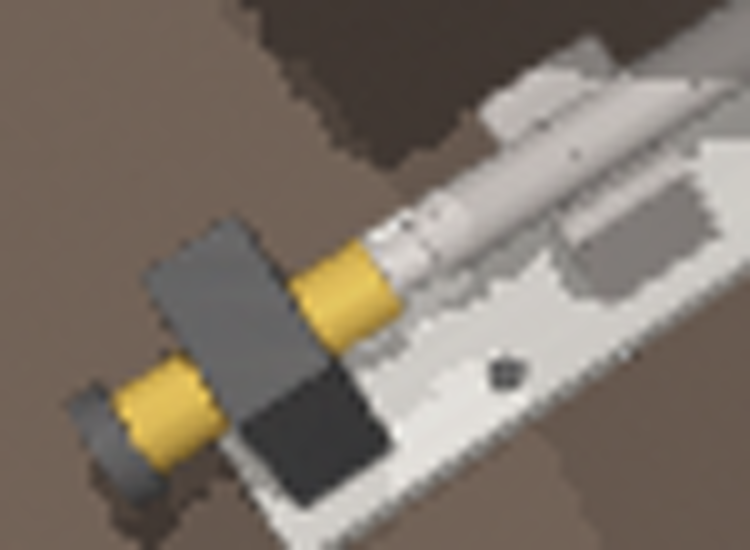

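Call:
{"fn": "arm_command", "kwargs": {"series": [[8,[-0.4,0,0],0],[8,[-0.8,0,0],0],[8,[-0.8,0,0],0]]}}

```text
t: 14.88
eef_pos: [0.5683, -0.1817, 0.0441]
tool_rot: [-0.001, 0.99, 0.144, 0.001]
contact_force: [3.1, 6.4, 0.1]
gripper_width: 0.198
```

```bash
python3 st.py
```

```text
[ 0.5683 -0.1817  0.0441] along 5.79 lat 0.01 F along -5.2 lat 4.81 z 0.08 w 0.19800366110683137 14.875
```

Call:
{"fn": "arm_command", "kwargs": {"series": [[8,[0.5,0,0],0],[8,[1,0,0],0],[8,[1.5,0,0],0],[8,[1.8,0,0],0],[8,[1.8,0,0],0]]}}

```text
t: 15.5
eef_pos: [0.5685, -0.1818, 0.0439]
tool_rot: [-0.0, 0.99, 0.144, -0.001]
contact_force: [-1.2, 5.2, 3.4]
gripper_width: 0.201
```

```bash
python3 st.py
```

```text
[ 0.5685 -0.1818  0.0439] along 5.97 lat 0.17 F along -5.35 lat 0.38 z 3.43 w 0.2014662200815285 15.5
```

Call:
{"fn": "arm_command", "kwargs": {"series": [[19,[0,0,0],0],[22,[0,0,0],0],[26,[0,0,0],0],[30,[0,0,0],0],[36,[0,0,0],0],[36,[0,0,0],0]], "squeeze": 20}}

```text
t: 16.25
eef_pos: [0.5695, -0.1826, 0.044]
tool_rot: [0.0, 0.99, 0.143, -0.0]
contact_force: [0.1, 0.3, 0.1]
gripper_width: 0.422
```

```bash
python3 st.py pics/c11.png
python3 - <<'E'
from h import *
im=read_camera('wrist'); cv2.imwrite('pics/w11.png',im)
E
```

```text
[ 0.5695 -0.1826  0.044 ] along 7.03 lat 0.9 F along -0.26 lat 0.16 z 0.06 w 0.42178395214306713 16.25
```

View pics/c11.png

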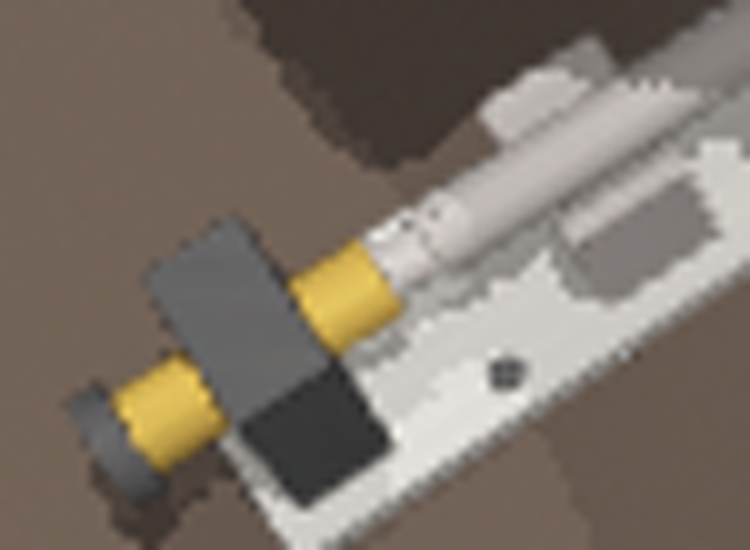

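View pics/w11.png

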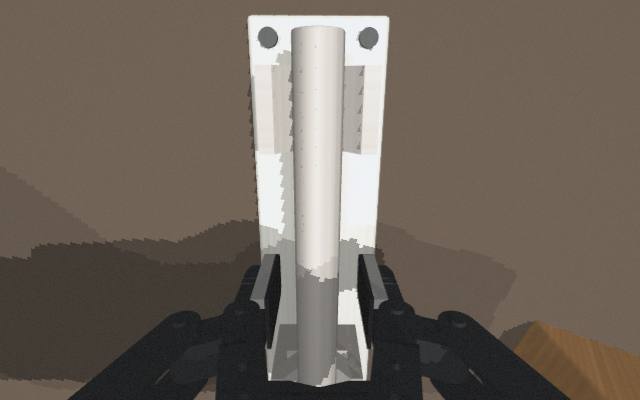

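Call:
{"fn": "arm_command", "kwargs": {"series": [[45,[0,0,-5],0],[45,[0,0,-20],0],[45,[0,0,-50],0],[45,[0,0,-90],0],[45,[0,20,-120],0],[45,[0,35,-120],0],[45,[0,40,-120],0],[45,[0,40,-120],0]]}}

```text
t: 17.35
eef_pos: [0.58, -0.2207, 0.1628]
tool_rot: [-0.001, 0.99, 0.143, -0.001]
contact_force: [-0.1, 0.7, -0.2]
gripper_width: 0.527
```

```bash
python3 - <<'E'
from h import *
import pickle
m=camera_model('wrist'); im=read_camera('wrist'); pickle.dump(m,open('w12.pkl','wb')); cv2.imwrite('pics/w12.png',im)
E
python3 st.py
```

```text
[ 0.5801 -0.2201  0.1629] along 46.06 lat 0.41 F along 0.82 lat 0.05 z 0.32 w 0.5244242107878003 17.4
```

View pics/w12.png

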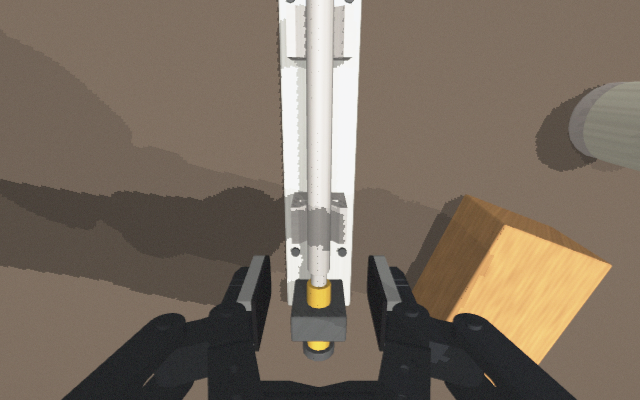

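Run:
```python
import cv2
a=cv2.imread('pics/w12.png'); cv2.imwrite('pics/w12c.png',cv2.resize(a[245:320,285:355],(700,600)[::1] and (560,600),interpolation=cv2.INTER_CUBIC))
```

```text
(no output)
```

View pics/w12c.png

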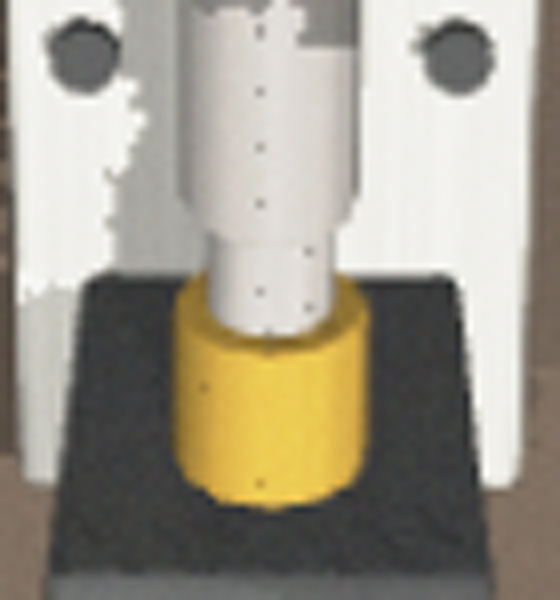

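Run:
```python
from h import *
import pickle
n=np.array([np.cos(np.radians(16.5)),np.sin(np.radians(16.5))]); O=np.array([.5666,-.1761]);d=np.array([n[1],-n[0]])
f=lambda m,uv,z:((onz(m,uv,z)[:2]-O)@d*1e3).round(1)
m1=pickle.load(open('w1.pkl','rb'));m2=pickle.load(open('w12.pkl','rb'))
c2=lambda u,v:(285+(u-400)/4,160+v/4); c=lambda u,v:(285+u/8,245+v/8)
print('w1 tip top edge',[f(m1,c2(595,v),.0512) for v in (284,288,292)],'junction',f(m1,c2(595,325),.0512))
print('now rod end (top z.0537)',[f(m2,c(265,v),.0537) for v in (230,238,244)],'junction',f(m2,c(265,336),.0512))
a=cv2.imread('pics/w1.png'); cv2.imwrite('pics/w1t.png',cv2.resize(a[215:265,310:355],(540,600),interpolation=cv2.INTER_CUBIC))
```

```text
w1 tip top edge [np.float64(105.1), np.float64(106.3), np.float64(107.5)] junction 117.4
now rod end (top z.0537) [np.float64(104.3), np.float64(105.2), np.float64(105.8)] junction 117.9
```

View pics/w1t.png

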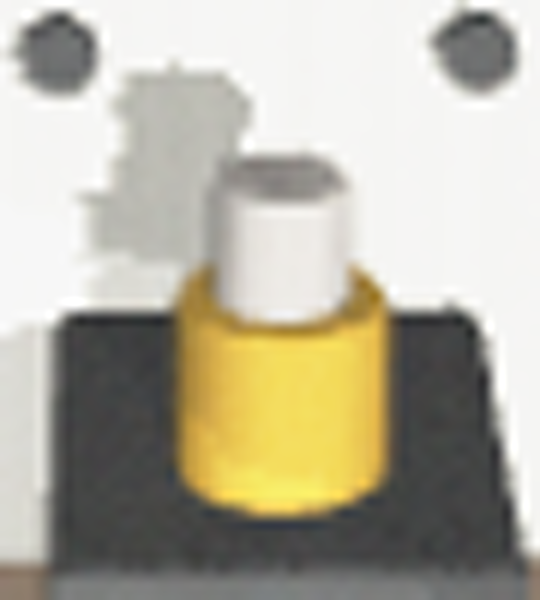

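Call:
{"fn": "arm_command", "kwargs": {"series": [[40,[0,50,0],0],[40,[0,100,0],0],[40,[0,135,0],0],[40,[0,145,0],0],[40,[0,145,40],0],[40,[0,145,70],0],[40,[0,145,80],0],[40,[0,145,80],0]]}}

```text
t: 18.4
eef_pos: [0.6221, -0.3585, 0.0837]
tool_rot: [-0.001, 0.99, 0.144, -0.0]
contact_force: [-0.2, -0.2, 0.1]
gripper_width: 0.472
```

```bash
python3 st.py
python3 - <<'E'
from h import *
import pickle
m=camera_model('wrist'); im=read_camera('wrist'); pickle.dump(m,open('w13.pkl','wb')); cv2.imwrite('pics/w13.png',im)
E
```

```text
[ 0.6221 -0.3585  0.0837] along 190.62 lat 1.37 F along 0.14 lat -0.22 z 0.11 w 0.4715806350823626 18.4
```

View pics/w13.png

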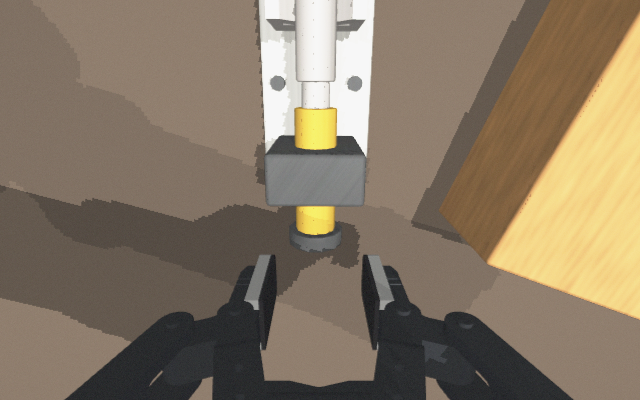

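Run:
```python
from h import *
import pickle
a=cv2.imread('pics/w13.png'); cv2.imwrite('pics/w13c.png',cv2.resize(a[65:115,290:340],(600,600),interpolation=cv2.INTER_CUBIC))
print(a[74:112,308:324].mean(axis=(1,2)).round(0))
```

```text
[245. 245. 245. 245. 245. 244. 235. 156. 233. 244. 244. 244. 244. 244.
 244. 244. 244. 244. 244. 244. 244. 243. 243. 244. 244. 244. 244. 244.
 244. 244. 244. 244. 244. 238. 208. 155. 197. 198.]
```

View pics/w13c.png

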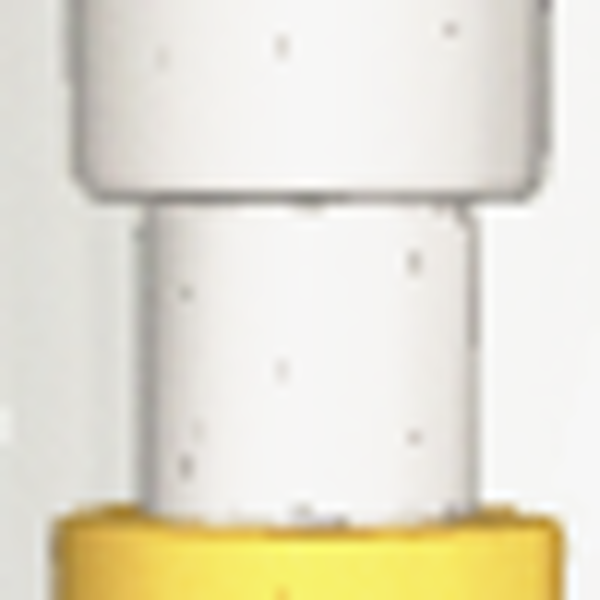

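Run:
```python
from h import *
import pickle
n=np.array([np.cos(np.radians(16.5)),np.sin(np.radians(16.5))]); O=np.array([.5666,-.1761]);d=np.array([n[1],-n[0]])
m=pickle.load(open('w13.pkl','rb'))
f=lambda uv,z:((onz(m,uv,z)[:2]-O)@d*1e3).round(2)
for v,z in ((81,.0447),(81.9,.0512),(108.3,.0512),(107.5,.0547),(152,.066),(206,.066),(18,.048)): print(v,z,f((316,v),z))
```

```text
81 0.0447 106.13
81.9 0.0512 106.49
108.3 0.0512 117.6
107.5 0.0547 117.0
152 0.066 134.28
206 0.066 158.44
18 0.048 81.17
```

Run:
```python
from station import bot
print(bot.hand_in())
```

```text
the job is handed in; nothing more can be done
None
```

I took the rod from the rest and set it in the V-groove with its end about 27 mm short of the tip. I let go once so it could seat, then gripped it again and slid it to the stop in steps of 0.2–0.5 mm. Then I let go, backed the arm away and handed the job in at about 18.5 s of the 64 s. The hand-in gave no verdict.

**Push against the stop:** The force along the groove rose from about 2 N while sliding to about 5.4 N. I put the difference, roughly 3 N on the tip, down to the stop, well below 8 N. Meanwhile the arm fell about 1 mm behind its commanded position.

**After letting go:** The force on the tool was about zero and the fingers were clear of the rod. The last close view from above shows the rod straight in the groove with its end against the tip and no visible gap. The tip stood out about 11.1 mm, against 11.5–12 mm before, so it appears pressed in by roughly 0.5 mm or more.

**Less certain:**
- An earlier slanted view suggested a gap of about 1 mm, with an error just as large; the view from directly above did not confirm it.
- The force still pressing on the tip after release was not measured directly, and friction readings varied by 1–2 N.
- I did not re-measure the tape roll, bottle, tray and carton. There was no sign of the arm touching them.

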